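Feel the play in three battery isolator keys and reject the worn switch

TASK

Check the three battery isolator switches in the test panel for worn spindles, working along the row from the left: take each red key and rock it gently, first clockwise until it comes up firm, then back anticlockwise until it comes up firm, without forcing it. Set any switch whose key has loose play down upright in the red reject tray, leave the sound ones seated in the panel, and do not disturb the battery pack, the tape roll or the multimeter.

Things in the scene. Friction and masses are not known exactly. Their poses are not given: they have to be found in the camera images.
- panel: Plywood test panel fixed to the bench, 120 (x) x 330 (y) mm, top face 45 mm above the bench. Origin: middle of the panel at bench level; z up; its y runs along the row of three switches, +y towards the robot's left. Three square through cutouts 52 mm wide, 105 mm apart, one switch standing in each.
- cutout_left (a point): Centre of the left cutout at the panel's top face (panel x 0, y +105 mm, z 45 mm). Left as the robot sees it (left = +y).
- cutout_middle (a point): Centre of the middle cutout at the panel's top face (panel x 0, y 0, z 45 mm).
- cutout_right (a point): Centre of the right cutout at the panel's top face (panel x 0, y -105 mm, z 45 mm). Right as the robot sees it (left = +y).
- switch_a: Loose battery isolator switch, 0.3 to 0.5 kg; the three look alike, in any order. Black back box 50 x 50 x 24 mm in the cutout (1 mm clearance a side: twists 0.04 rad each way), flange 70 x 70 x 6 mm resting on the panel, collar 60 mm across up to 44 mm, red key on top. Origin: middle of the box's underside, 21 mm above the bench when seated; z up on the key's axis; x, y as the panel's.
- key_a_grip (a point): Grip point of switch_a's red key: on the turning axis, 63.5 mm above the switch's origin. The key is a bar 60 mm long (its x; at rest along the panel's x), 12 mm thick (y), from 46.5 to 70.5 mm above the switch's origin. Gripped across its thickness it can be turned, and the switch lifted by it. Firm means 0.15 N m or more; over 0.7 N m harms the switch.
- key_a_end (a point): White-marked end of switch_a's key, 30 mm from the turning axis (key's +x), at the grip's height. Feel: a sound key (play 0.01 rad or less) is firm at once, winding up about 0.2 rad per N m (0.05 rad at 0.25 N m). A worn key swings nearly freely (under 0.05 N m) about 0.2 rad each way, weakly sprung to the middle, before coming up equally firm.
- switch_b: Loose battery isolator switch, 0.3 to 0.5 kg; the three look alike, in any order. Black back box 50 x 50 x 24 mm in the cutout (1 mm clearance a side: twists 0.04 rad each way), flange 70 x 70 x 6 mm resting on the panel, collar 60 mm across up to 44 mm, red key on top. Origin: middle of the box's underside, 21 mm above the bench when seated; z up on the key's axis; x, y as the panel's.
- key_b_grip (a point): Grip point of switch_b's red key: on the turning axis, 63.5 mm above the switch's origin. The key is a bar 60 mm long (its x; at rest along the panel's x), 12 mm thick (y), from 46.5 to 70.5 mm above the switch's origin. Gripped across its thickness it can be turned, and the switch lifted by it. Firm means 0.15 N m or more; over 0.7 N m harms the switch.
- key_b_end (a point): White-marked end of switch_b's key, 30 mm from the turning axis (key's +x), at the grip's height. Feel: a sound key (play 0.01 rad or less) is firm at once, winding up about 0.2 rad per N m (0.05 rad at 0.25 N m). A worn key swings nearly freely (under 0.05 N m) about 0.2 rad each way, weakly sprung to the middle, before coming up equally firm.
- switch_c: Loose battery isolator switch, 0.3 to 0.5 kg; the three look alike, in any order. Black back box 50 x 50 x 24 mm in the cutout (1 mm clearance a side: twists 0.04 rad each way), flange 70 x 70 x 6 mm resting on the panel, collar 60 mm across up to 44 mm, red key on top. Origin: middle of the box's underside, 21 mm above the bench when seated; z up on the key's axis; x, y as the panel's.
- key_c_grip (a point): Grip point of switch_c's red key: on the turning axis, 63.5 mm above the switch's origin. The key is a bar 60 mm long (its x; at rest along the panel's x), 12 mm thick (y), from 46.5 to 70.5 mm above the switch's origin. Gripped across its thickness it can be turned, and the switch lifted by it. Firm means 0.15 N m or more; over 0.7 N m harms the switch.
- key_c_end (a point): White-marked end of switch_c's key, 30 mm from the turning axis (key's +x), at the grip's height. Feel: a sound key (play 0.01 rad or less) is firm at once, winding up about 0.2 rad per N m (0.05 rad at 0.25 N m). A worn key swings nearly freely (under 0.05 N m) about 0.2 rad each way, weakly sprung to the middle, before coming up equally firm.
- reject_tray: Red open tray fixed to the bench, outside 170 (x) x 150 (y) x 40 mm high, walls and floor 4 mm. Origin: middle of its underside at bench level (floor inside 4 mm above).
- battery_pack: Bystander: lime-green pack of eight cells, 54 x 109 x 68 mm high, 0.72 kg, loose. Origin: middle of the underside.
- tape_roll: Bystander: amber tape roll lying flat, 90 mm across, 25 mm high, loose. Origin: middle of the underside.
- multimeter: Bystander: yellow multimeter lying flat, 150 (its x) x 75 x 44 mm high, loose. Origin: middle of the underside.
There are look-alikes about, which are no part of the job. What is meant by the reject_tray is not pink, and is the larger of those in its own colour. Leave any pink or purple look-alike of the switch_b alone.

How it is judged:
By the outcome, as a careful person would: the job done as asked, in the order asked, and still so for the second after the job is handed in, with the robot touching nothing.
It also fails if it takes over 69 s, if anything falls off the work surface, if the arm or the gripper's body presses on something with over 40 N, if the wrist force passes 120 N, or if a joint passes its speed limit or range.

ROBOT

A 6-joint arm with a two-finger parallel gripper is mounted at the origin on the work surface. World frame = base frame: x ahead of the robot, y to its left, z up, the work surface at z = 0. Lengths are in m, angles in rad, forces in N, time in s.
With the tool pointing down it reaches from about 0.275 to 0.85 m from the base axis. Payload 5.2 kg.
Tool frame: the origin (TCP) lies at the very end of the fingers, on their centre line; the grasp point (between the pads) lies 19 mm behind it (arm.tcp_to_grasp is the z of the grasp point in the tool frame, in m); z points along the fingers, y is the line along which they close (so a half turn about z gives the same grasp; the last joint's range is limited). The gripper opens to 85 mm and grips with 20 to 120 N. Pads are 22 mm wide; open, the fingers measure 114 mm over their backs; the gripper's body (76 mm by 85 mm) begins 54 mm behind the grasp point. The pads swing forward as they close: fully open they stand 13 mm farther back than shut.
Start: joints at [-1.311, 0.259, 1.535, -0, 1.348, -0.203], TCP at [0.246, -0.492, 0.231] pointing down, gripper open.
Joint ranges: [-3.14, 3.14], [-0.91, 2.08], [0.19, 2.58], [-1.22, 4.36], [0.22, 2.71], [-3.12, 3.12]. Speed limits (rad/s): [2.57, 2.57, 3.14, 3.14, 3.14, 3.14].

INTERFACE

Orientations are given as a unit quaternion [w, x, y, z].
In Python, from workcell import arm gives the robot as it stands.
- The arm moves only by the shell command python3 -m crank, which reads ROWS from standard input. ROWS is one flat JSON list of numbers that holds 1 to 5 rows one after another, with no inner brackets; each row has 5 numbers: dx, dy, dz in shares of the most that a row can go, 1 being 50 mm, then a turn about the tool's z in parts of the range, where 1.0 means pi/2 rad, then the opening from 0.0 (shut) to 1.0 (fully open); each row shifts and turns the commanded pose from where the row before left it, along the tool's axes as they then stand; what a row does not reach is not made up. A row lasts 1/10 s, in which the tool goes at most 0.05 m and 0.15 rad, less where a joint would pass 70% of its speed; a pose out of reach is approached as far as the arm can. The fingers move at their own pace and stop on an object; the grip force is fixed at half the most. Time passes only in rows, so rows that do not move let the fingers close. It prints the time, the measured TCP pose, the force, the opening and the grip force at its end. No shift or turn number may pass 1 either way. Input that does not fit is refused with a message, and nothing moves.
- arm.read_state(): the state, without advancing time (a new reading comes with each control period).
- arm.get_image(name): name is "side" or "top" or "wrist"; returns the picture (384x512x3 uint8, red, green, blue); there is no depth.
- arm.camera_model(name): a dict with "mtx" (3x3 intrinsics, pixels), "camera_from_world" (4x4, takes a point from world to camera coordinates). Camera axes: x right, y down, z forward; pixel columns grow to the right and rows downward; lengths in m; the calibration is good to about 2 mm. A picture is of the moment at which its call begins: read the wrist's pose just before it. camera_model takes no time and is no camera call; for the wrist camera it gives the pose at the moment of the call.
- arm.finish_job(): hands the job in; it is judged then, once.
The state is a dict: "time_s": time; "qpos": joint angles; "qvel": joint speeds; "joint_efforts": joint torques, N m; "ee_pos": TCP position; "ee_rot": TCP orientation; "force": force on the tool from outside, world axes, zero at the start; "wrist_torque": the same for the moment, N m; "grip_width": opening from 0.0 (shut) to 1.0 (fully open); "gripper_force": force on a finger pad.
Only numpy, scipy, OpenCV 4.12 (cv2) and the standard library are available. Lean on these libraries where they do the work, as an engineer would, in place of code of your own. Each camera call takes 0.05 s, during which the arm holds its last target. There are 200 camera calls.

## Working session

There is one attempt and no reset: what is moved stays moved. The work goes in short steps, Python scripts to look and compute and a shell command to move; the robot and the scene stay as the last step left them, time stands still between calls to the robot, and variables do not carry over. Pictures are saved under pics/ and viewed, at most 10 in all, crops included, and the job is handed in when it is done.

```bash
ls; mkdir -p pics
python3 - <<'E'
from workcell import arm
import cv2,numpy as np
for n in("top","side"):
    im=arm.get_image(n); np.save(f"pics/{n}.npy",im); cv2.imwrite(f"pics/{n}0.png",im[:,:,::-1])
    m=arm.camera_model(n); print(n,np.round(m["mtx"],1).tolist(),np.round(m["camera_from_world"],3).tolist())
s=arm.read_state(); print(s, arm.tcp_to_grasp)
E
```

```text
pics
top [[384.8, 0.0, 261.6], [0.0, 384.8, 193.9], [0.0, 0.0, 1.0]] [[-0.026, -1.0, -0.005, 0.012], [-0.995, 0.026, -0.098, 0.521], [0.098, 0.002, -0.995, 1.417], [0.0, 0.0, 0.0, 1.0]]
side [[422.7, 0.0, 254.7], [0.0, 422.7, 191.3], [0.0, 0.0, 1.0]] [[-1.0, -0.015, -0.014, 0.527], [0.001, 0.636, -0.771, 0.075], [0.021, -0.771, -0.636, 1.57], [0.0, 0.0, 0.0, 1.0]]
{'time_s': 0.1, 'qpos': array([-1.31079588e+00,  2.59251677e-01,  1.53595781e+00,  1.05765517e-05,
        1.34798875e+00, -2.02780636e-01]), 'qvel': array([ 0.00031754, -0.00147118, -0.00405359,  0.00102259,  0.00192319,
        0.00064555]), 'joint_efforts': array([ 1.29852870e-03, -4.46971965e+01, -2.91246271e+01, -2.15149744e-04,
        6.22685693e-03,  4.81330943e-06]), 'ee_pos': array([ 0.24545403, -0.49167633,  0.2305741 ]), 'ee_rot': array([-8.02614807e-04,  9.73348397e-01,  2.29330008e-01, -1.78102733e-05]), 'force': array([-0.47651192,  0.44977495,  0.28872142]), 'wrist_torque': array([ 0.03645168, -0.01694037, -0.0651096 ]), 'gripper_force': 0.0, 'grip_width': 1.0003516458248283} -0.0187
```

View pics/top0.png

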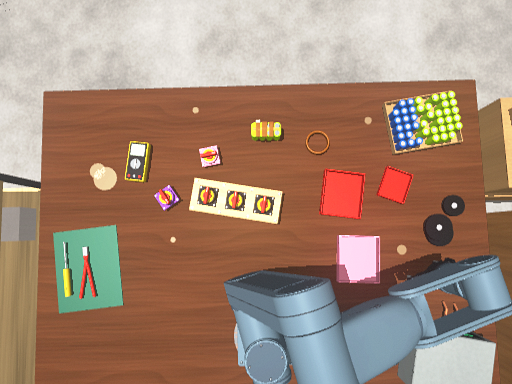

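View pics/side0.png

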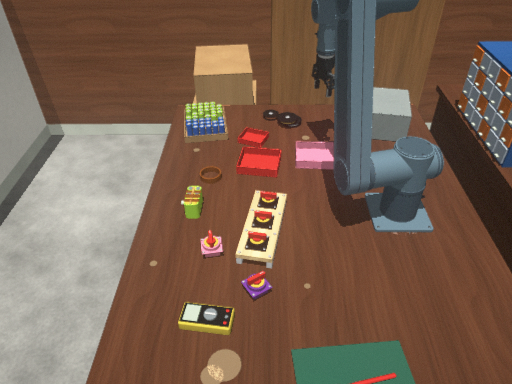

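Top view: the panel is at (236,200), with its switches at (207,196), (236,201) and (264,205). Look-alikes for the switches are pink (209,156) and purple (167,197). For the tray there are large red (343,194), small red (395,184) and pink (358,259). I choose the three switches in the cream panel and the large red tray.

```bash
cat > h.py <<'E'
import numpy as np,cv2
from workcell import arm
def ray(cam,px,z,m=None):
    m=m or arm.camera_model(cam); T=m["camera_from_world"];R=T[:3,:3];c=-R.T@T[:3,3]
    d=R.T@np.linalg.inv(m["mtx"])@np.array([px[0],px[1],1.]); return c+d*(z-c[2])/d[2]
def proj(cam,P,m=None):
    m=m or arm.camera_model(cam);T=m["camera_from_world"];p=m["mtx"]@(T[:3,:3]@np.asarray(P)+T[:3,3]);return p[:2]/p[2]
def reds(im): 
    h=cv2.cvtColor(im,cv2.COLOR_RGB2HSV); return ((((h[...,0]<8)|(h[...,0]>172))&(h[...,1]>170)&(h[...,2]>110))*255).astype(np.uint8)
def blobs(mask,z,cam,lo,m=None):
    for c in cv2.findContours(mask,cv2.RETR_EXTERNAL,cv2.CHAIN_APPROX_NONE)[0]:
        if cv2.contourArea(c)<lo: continue
        w=np.array([ray(cam,p[0],z,m)[:2] for p in c],np.float32)*1000
        (x,y),s,a=cv2.minAreaRect(w); px=c.reshape(-1,2).mean(0)
        print(cam,"px",px.round(),"area",cv2.contourArea(c),"xy mm",round(x,1),round(y,1),"size",np.round(s,1),"ang",round(a,1))
E
python3 - <<'E'
from h import *
im=np.load("pics/top.npy");h=cv2.cvtColor(im,cv2.COLOR_RGB2HSV)
print("red z.0915");blobs(reds(im),.0915,"top",20)
print("red z.04");blobs(reds(im),.04,"top",600)
cream=((h[...,0]>15)&(h[...,0]<35)&(h[...,1]<110)&(h[...,1]>20)&(h[...,2]>180)).astype(np.uint8)*255
cream[:150]=0;cream[235:]=0
print("panel");blobs(cv2.morphologyEx(cream,cv2.MORPH_CLOSE,np.ones((3,3))),.045,"top",500)
s=np.load("pics/side.npy");print("side");blobs(reds(s),.0915,"side",30);blobs(reds(s),.04,"side",500)
a=cv2.resize(im[140:230,150:410],None,fx=3,fy=3,interpolation=2)
cv2.imwrite("pics/crop1.png",a[:,:,::-1])
E
```

```text
red z.0915
top px [ 87. 279.] area 142.0 xy mm 240.5 620.6 size [140.4  56.2] ang 2.9
top px [263. 206.] area 20.0 xy mm 470.8 -9.2 size [21.4 42.9] ang 88.4
top px [164. 196.] area 36.0 xy mm 517.9 347.8 size [59.2 17.5] ang 44.1
top px [342. 194.] area 1891.0 xy mm 509.4 -288.9 size [151.8 168.4] ang 81.4
top px [395. 184.] area 886.0 xy mm 535.4 -478.6 size [104.1 118.8] ang 68.7
top px [209. 155.] area 36.0 xy mm 660.8 186.3 size [23.3 55.1] ang 5.7
red z.04
top px [342. 194.] area 1891.0 xy mm 514.3 -299.6 size [157.5 174.7] ang 81.4
top px [395. 184.] area 886.0 xy mm 541.3 -496.5 size [108.  123.3] ang 68.7
panel
top px [235. 200.] area 2793.0 xy mm 498.3 96.2 size [329.6 121.8] ang 79.6
side
side px [374. 379.] area 130.0 xy mm 235.7 684.5 size [107.1  10.4] ang 13.6
side px [256. 278.] area 102.5 xy mm 513.3 387.9 size [60.9 30.4] ang 36.4
side px [257. 236.] area 90.5 xy mm 515.3 216.8 size [51.7 35.7] ang 0.1
side px [210. 238.] area 52.0 xy mm 663.7 225.3 size [22.3 72.4] ang 5.1
side px [263. 215.] area 80.5 xy mm 497.8 117.7 size [39.8 51.2] ang 89.3
side px [268. 195.] area 74.0 xy mm 478.0 12.3 size [44.5 50.4] ang 90.0
side px [257. 153.] area 1504.5 xy mm 512.3 -274.9 size [180.2 365. ] ang 0.4
side px [257. 153.] area 1504.5 xy mm 513.3 -351.5 size [189.8 384.3] ang 0.4
```

View pics/crop1.png

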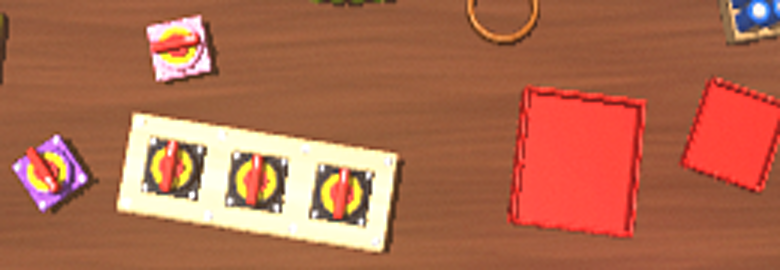

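The crop confirms the choice. The cream panel holds three black/yellow switches with red keys at crop (172,165), (256,180) and (342,193), i.e. world left (517,200), middle (498,96) and right (479,-7) mm. Panel size 330x122 and yaw -10.4° agree with the description. The large red tray is at crop (578,160), world (514,-300), yaw about -8.6°.

The manual's scale: shifts go in shares of 50 mm and turns go in shares of pi/2 rad. Converting my numbers, 0.129 rad is 0.0821.

```bash
echo '[0, 0, 0, 0.0821, 1, 0, 0, 0, 0.0821, 1, 0, 0, 0, 0.0821, 1, 0, 0, 0, 0.0821, 1, 0, 0, 0, 0.0821, 1]' | python3 -m crank && echo '[0.18, -0.96, 0, 0, 1, 0.18, -0.96, 0, 0, 1, 0.18, -0.96, 0, 0, 1, 0.18, -0.96, 0, 0, 1, 0.18, -0.96, 0, 0, 1]' | python3 -m crank; echo '[0.18, -0.96, 0, 0, 1, 0.18, -0.96, 0, 0, 1, 0.18, -0.96, 0, 0, 1, 0.18, -0.96, 0, 0, 1, 0.18, -0.96, 0, 0, 1]' | python3 -m crank; echo '[0.18, -0.96, 0, 0, 1, 0.18, -0.96, 0, 0, 1, 0.18, -0.96, 0, 0, 1, 0, 0, 0, 0, 1]' | python3 -m crank
python3 - <<'E'
from h import *
m=arm.camera_model("wrist"); im=arm.get_image("wrist"); np.save("pics/w1.npy",im);cv2.imwrite("pics/w1.png",im[:,:,::-1])
np.savez("pics/w1m.npz",**m)
blobs(reds(im),.0915,"wrist",80,m)
s=arm.read_state(); print(s["ee_pos"],s["ee_rot"],s["qpos"])
E
```

```text
time_s: 0.6
ee_pos: [0.2455, -0.4918, 0.2308]
ee_rot: [-0.001, 0.996, -0.094, -0.0]
force: [0.2, 0.0, 0.4]
grip_width: 1.002
gripper_force: 0.0
time_s: 1.1
ee_pos: [0.3334, -0.2623, 0.231]
ee_rot: [-0.0, 0.996, -0.091, -0.0]
force: [1.7, 0.1, -0.3]
grip_width: 0.999
gripper_force: 0.0
time_s: 1.6
ee_pos: [0.4211, -0.0343, 0.2313]
ee_rot: [0.0, 0.996, -0.091, 0.0]
force: [0.5, -0.2, 1.2]
grip_width: 0.999
gripper_force: 0.0
time_s: 2.0
ee_pos: [0.4745, 0.1056, 0.2309]
ee_rot: [-0.001, 0.996, -0.088, -0.0]
force: [-0.6, 0.2, 0.6]
grip_width: 0.998
gripper_force: 0.0
wrist px [ 36. 161.] area 133.0 xy mm 527.3 316.5 size [21.8  8.7] ang 35.5
wrist px [ 20. 171.] area 539.5 xy mm 519.1 336.4 size [53.1 12.7] ang 33.5
wrist px [170. 147.] area 152.0 xy mm 516.9 182.9 size [ 8.9 22.3] ang 80.1
wrist px [367. 148.] area 800.5 xy mm 481.1 -0.5 size [26.  59.3] ang 84.7
wrist px [263. 149.] area 923.5 xy mm 499.4 97.6 size [26.8 56.9] ang 62.0
wrist px [155. 149.] area 679.0 xy mm 517.7 199.8 size [14.  58.4] ang 79.3
[0.47359528 0.10301058 0.2306838 ] [-8.84808998e-05  9.96104459e-01 -8.81790009e-02 -6.03093367e-04] [-1.66749855e-02  1.41508951e-01  1.68476637e+00  2.71552251e-04
  1.31650777e+00  1.73064026e+00]
```

View pics/w1.png

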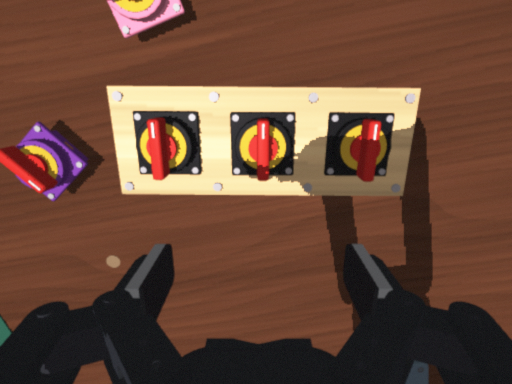

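The wrist view shows the three switch keys at (157,148), (263,149) and (368,148), with the purple and pink look-alikes at the left, outside the panel. The left key measures 58x14 mm at (517.7,199.8), angle -10.7°, which matches the panel estimate.

Converted, -0.035 m is -0.7, -0.034 m is -0.68, 0.005 rad is 0.0032.

```bash
echo '[0.18, -0.68, 0, 0.0032, 0.5, 0.18, -0.68, 0, 0, 0.5, 0.168, -0.7, 0, 0, 0.5, 0, 0, 0.6, 0, 0.5, 0, 0, 0.6, 0, 0.5]' | python3 -m crank; echo '[0, 0, 0.4, 0, 0.5, 0, 0, 0, 0, 0.5]' | python3 -m crank
python3 - <<'E'
from h import *
m=arm.camera_model("wrist"); im=arm.get_image("wrist"); cv2.imwrite("pics/w2.png",im[:,:,::-1])
blobs(reds(im),.0915,"wrist",200,m)
s=arm.read_state(); print(s["ee_pos"],2*np.arctan2(s["ee_rot"][2],s["ee_rot"][1]),s["force"],s["wrist_torque"],s["qpos"])
E
```

```text
time_s: 2.55
ee_pos: [0.5194, 0.1961, 0.171]
ee_rot: [0.0, 0.996, -0.093, 0.001]
force: [0.5, 0.5, -1.9]
grip_width: 0.499
gripper_force: 0.0
time_s: 2.75
ee_pos: [0.5161, 0.1947, 0.148]
ee_rot: [0.001, 0.996, -0.094, -0.004]
force: [-0.6, -0.1, -0.0]
grip_width: 0.496
gripper_force: 0.0
wrist px [ 83. 213.] area 207.0 xy mm 535.4 320.2 size [21.1  7.8] ang 32.8
wrist px [ 64. 228.] area 965.0 xy mm 525.8 338.9 size [53.6 12.1] ang 33.4
wrist px [506. 205.] area 554.0 xy mm 481.0 19.4 size [43.8 11.2] ang 4.5
wrist px [394. 204.] area 805.0 xy mm 498.8 96.9 size [10.4 56.9] ang 80.4
wrist px [252. 202.] area 1484.0 xy mm 518.9 200.3 size [26.6 58.2] ang 63.5
[0.51754997 0.19506104 0.1500561 ] -0.18873661296090755 [ 0.9210146  -0.79258174  1.29236993] [-0.01450711  0.00184779  0.06760247] [ 1.58986402e-01  3.33838556e-01  1.63978577e+00 -4.17344886e-04
  1.17195818e+00  1.91868218e+00]
```

Converted, -0.0045 m is -0.09.

```bash
echo '[0, -0.09, 0, 0, 0.5, 0, 0, 0, 0, 0.5, 0, 0, 0, 0, 0.5]' | python3 -m crank
python3 - <<'E'
from h import *
for i in range(3):
    m=arm.camera_model("wrist"); im=arm.get_image("wrist"); 
    s=arm.read_state(); print(s["ee_pos"],2*np.arctan2(s["ee_rot"][2],s["ee_rot"][1]),s["force"],s["wrist_torque"])
T=m["camera_from_world"];print((-T[:3,:3].T@T[:3,3]).round(4))
# key centre by top edges
k=reds(im);k[:, :200]=0;k[:,310:]=0
for r in range(150,262,8):
    c=np.flatnonzero(k[r]);print(r,c.min() if len(c) else 0,c.max() if len(c) else 0,end=' | ')
cv2.imwrite("pics/w3.png",im[:,:,::-1])
E
```

```text
time_s: 3.1
ee_pos: [0.5203, 0.2012, 0.1527]
ee_rot: [-0.0, 0.996, -0.093, 0.001]
force: [0.8, 0.0, 0.7]
grip_width: 0.501
gripper_force: 0.0
[0.52008208 0.20115664 0.15242433] -0.18708254300050428 [-0.27217826  0.08020794  0.05715855] [-0.0165271   0.01149203 -0.03749533]
[0.51990555 0.2011567  0.15218705] -0.18708097555792225 [ 0.90945699 -0.55190812 -0.23573174] [-0.02368246  0.00328472 -0.01792398]
[0.51975034 0.20117415 0.15199182] -0.18701865298919682 [ 0.24683114 -0.15849155  0.09361851] [ 0.00883724  0.02250487 -0.05104142]
[0.5985 0.1861 0.2953]
150 0 0 | 158 0 0 | 166 254 256 | 174 254 268 | 182 253 268 | 190 246 276 | 198 243 278 | 206 244 277 | 214 251 270 | 222 254 266 | 230 254 267 | 238 254 267 | 246 0 0 | 254 0 0 |
```

View pics/w3.png

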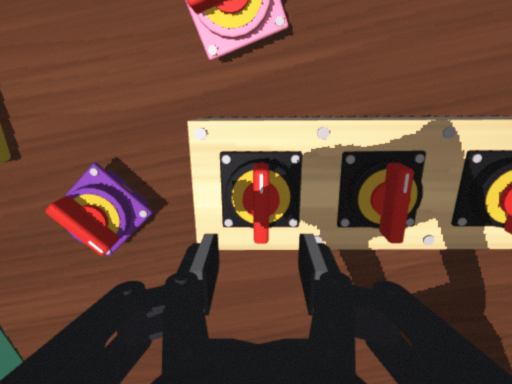

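The left key is at columns 254–267, centred between the finger pads (about columns 215 and 300), and its axis is parallel to the pads. Descending next.

Converted, 0.028 m is 0.56, -0.0015 m is -0.03, -0.005 rad is -0.0032.

```bash
echo '[-0.03, 0.03, 0.56, -0.0032, 0.5, 0, 0, 0.56, 0, 0.5, 0, 0, 0.4, 0, 0.5, 0, 0, 0.12, 0, 0.5, 0, 0, 0, 0, 0.5]' | python3 -m crank; echo '[0, 0, 0, 0, 0.5]' | python3 -m crank
python3 - <<'E'
from h import *
for i in range(1):
    s=arm.read_state(); print(s["ee_pos"],2*np.arctan2(s["ee_rot"][2],s["ee_rot"][1]),s["force"],s["wrist_torque"])
E
```

```text
time_s: 3.75
ee_pos: [0.5172, 0.1999, 0.0687]
ee_rot: [0.0, 0.996, -0.091, -0.001]
force: [0.7, -0.8, -0.2]
grip_width: 0.503
gripper_force: 0.0
time_s: 3.85
ee_pos: [0.5185, 0.2001, 0.0703]
ee_rot: [-0.0, 0.996, -0.091, 0.001]
force: [-0.2, 0.1, 0.6]
grip_width: 0.497
gripper_force: 0.0
[0.51854479 0.20009355 0.07032828] -0.18210113196831604 [-0.21218938  0.09820605  0.62136818] [0.01408233 0.01582714 0.01828329]
```

```bash
echo '[0, 0, 0, 0, 0, 0, 0, 0, 0, 0, 0, 0, 0, 0, 0, 0, 0, 0, 0, 0, 0, 0, 0, 0, 0]' | python3 -m crank; echo '[0, 0, 0, 0, 0, 0, 0, 0, 0, 0]' | python3 -m crank
cat > t.py <<'E'
from workcell import arm
import numpy as np
s=arm.read_state(); print("t",round(s["time_s"],2),"pos",s["ee_pos"].round(4),"yaw",round(2*np.arctan2(s["ee_rot"][2],s["ee_rot"][1]),4),"q6",round(s["qpos"][5],4),"F",s["force"].round(2),"T",s["wrist_torque"].round(3),"grip",round(s["grip_width"],3))
E
python3 t.py
```

```text
time_s: 4.35
ee_pos: [0.5184, 0.2, 0.0705]
ee_rot: [-0.0, 0.996, -0.091, 0.001]
force: [-1.3, -1.5, 7.2]
grip_width: 0.124
gripper_force: 61.6
time_s: 4.55
ee_pos: [0.5184, 0.2, 0.0705]
ee_rot: [-0.0, 0.996, -0.091, 0.001]
force: [-0.5, -0.6, 6.2]
grip_width: 0.128
gripper_force: 61.6
t 4.55 pos [0.5184 0.2    0.0705] yaw -0.1822 q6 1.9205 F [-0.51 -0.62  6.23] T [-0.153  0.218 -0.005] grip 0.128
```

Converted, 0.02 rad is 0.0127.

```bash
echo '[0, 0, 0, 0.0127, 0, 0, 0, 0, 0.0127, 0, 0, 0, 0, 0, 0]' | python3 -m crank; python3 t.py;echo '[0, 0, 0, 0.0127, 0, 0, 0, 0, 0, 0]' | python3 -m crank; python3 t.py;echo '[0, 0, 0, 0.0127, 0, 0, 0, 0, 0, 0]' | python3 -m crank; python3 t.py
```

```text
time_s: 4.85
ee_pos: [0.5184, 0.1999, 0.0705]
ee_rot: [-0.0, 0.994, -0.111, 0.001]
force: [-0.5, -0.9, 5.6]
grip_width: 0.127
gripper_force: 61.6
t 4.85 pos [0.5184 0.1999 0.0705] yaw -0.2227 q6 1.9611 F [-0.47 -0.87  5.62] T [-0.138  0.166  0.014] grip 0.127
time_s: 5.05
ee_pos: [0.5184, 0.1999, 0.0705]
ee_rot: [-0.0, 0.993, -0.121, 0.001]
force: [-1.2, -1.6, 6.7]
grip_width: 0.126
gripper_force: 61.6
t 5.05 pos [0.5184 0.1999 0.0705] yaw -0.2426 q6 1.981 F [-1.21 -1.55  6.75] T [-0.16   0.212 -0.023] grip 0.126
time_s: 5.25
ee_pos: [0.5184, 0.1998, 0.0705]
ee_rot: [-0.0, 0.991, -0.131, 0.001]
force: [-1.7, -0.9, 6.5]
grip_width: 0.122
gripper_force: 61.6
t 5.25 pos [0.5184 0.1998 0.0705] yaw -0.2627 q6 2.001 F [-1.67 -0.87  6.51] T [-0.19   0.226 -0.023] grip 0.122
```

Converted, 0.02 rad is 0.0127.

```bash
for k in 1; do echo '[0, 0, 0, 0.0127, 0, 0, 0, 0, 0.0127, 0, 0, 0, 0, 0, 0]' | python3 -m crank >/dev/null; python3 t.py;echo '[0, 0, 0, 0.0127, 0, 0, 0, 0, 0.0127, 0, 0, 0, 0, 0, 0]' | python3 -m crank>/dev/null; python3 t.py;echo '[0, 0, 0, 0.0127, 0, 0, 0, 0, 0.0127, 0, 0, 0, 0, 0, 0]' | python3 -m crank>/dev/null; python3 t.py; done
```

```text
t 5.55 pos [0.5184 0.1998 0.0706] yaw -0.3026 q6 2.041 F [-1.15 -0.77  6.32] T [-0.263  0.188  0.036] grip 0.123
t 5.85 pos [0.5184 0.1997 0.0705] yaw -0.3426 q6 2.081 F [-1.65 -1.53  6.71] T [-0.227  0.217  0.05 ] grip 0.126
t 6.15 pos [0.5184 0.1997 0.0705] yaw -0.3826 q6 2.121 F [-1.06 -2.08  6.16] T [-0.291  0.225  0.03 ] grip 0.122
```

Converted, 0.02 rad is 0.0127.

```bash
echo '[0, 0, 0, 0.0127, 0, 0, 0, 0, 0.0127, 0, 0, 0, 0, 0, 0]' | python3 -m crank >/dev/null; python3 t.py;echo '[0, 0, 0, 0.0127, 0, 0, 0, 0, 0, 0]' | python3 -m crank>/dev/null; python3 t.py;echo '[0, 0, 0, 0.0127, 0, 0, 0, 0, 0, 0]' | python3 -m crank>/dev/null; python3 t.py
```

```text
t 6.45 pos [0.5183 0.1996 0.0705] yaw -0.4224 q6 2.1609 F [-2.18 -2.19  6.54] T [-0.292  0.279  0.141] grip 0.125
t 6.65 pos [0.5184 0.1996 0.0705] yaw -0.4421 q6 2.1807 F [-0.71 -2.76  6.89] T [-0.291  0.263  0.268] grip 0.127
t 6.85 pos [0.5185 0.1998 0.0705] yaw -0.4622 q6 2.2008 F [-1.13 -1.92  6.86] T [-0.308  0.159  0.164] grip 0.126
```

Worn so far: about 0.2 rad of nearly free swing, then firm. Now rocking it back anticlockwise.

Converted, 0.015 rad is 0.0095.

```bash
echo '[0, 0, 0, 0.0095, 0, 0, 0, 0, 0, 0]' | python3 -m crank >/dev/null; python3 t.py;echo '[0, 0, 0, -0.0255, 0, 0, 0, 0, -0.0318, 0, 0, 0, 0, -0.0318, 0, 0, 0, 0, -0.0318, 0, 0, 0, 0, -0.0318, 0]' | python3 -m crank>/dev/null; python3 t.py;echo '[0, 0, 0, -0.0318, 0, 0, 0, 0, -0.0318, 0, 0, 0, 0, -0.0318, 0, 0, 0, 0, 0, 0]' | python3 -m crank>/dev/null; python3 t.py;echo '[0, 0, 0, -0.0255, 0, 0, 0, 0, -0.0191, 0, 0, 0, 0, 0, 0]' | python3 -m crank>/dev/null; python3 t.py
```

```text
t 7.05 pos [0.5184 0.1998 0.0706] yaw -0.4769 q6 2.2155 F [-1.04 -0.97  6.45] T [-0.242  0.21   0.236] grip 0.121
t 7.55 pos [0.5186 0.2001 0.0705] yaw -0.2352 q6 1.9734 F [-0.17  0.5   6.47] T [-0.046  0.121 -0.011] grip 0.125
t 7.95 pos [0.5186 0.2003 0.0706] yaw -0.0859 q6 1.8241 F [-1.17  0.23  5.21] T [0.124 0.133 0.003] grip 0.122
t 8.25 pos [0.5186 0.2004 0.0706] yaw -0.0165 q6 1.7547 F [-0.59  1.36  5.3 ] T [ 0.184  0.109 -0.047] grip 0.121
```

Converted, -0.03 rad is -0.0191.

```bash
echo '[0, 0, 0, -0.0191, 0, 0, 0, 0, 0, 0]' | python3 -m crank >/dev/null; python3 t.py;echo '[0, 0, 0, -0.0127, 0, 0, 0, 0, 0, 0]' | python3 -m crank>/dev/null; python3 t.py;echo '[0, 0, 0, -0.0127, 0, 0, 0, 0, 0, 0]' | python3 -m crank>/dev/null; python3 t.py;echo '[0, 0, 0, -0.0127, 0, 0, 0, 0, 0, 0]' | python3 -m crank>/dev/null; python3 t.py
```

```text
t 8.45 pos [0.5186 0.2005 0.0706] yaw 0.0133 q6 1.7248 F [-1.37  1.11  5.49] T [ 0.246  0.132 -0.047] grip 0.127
t 8.65 pos [0.5186 0.2005 0.0706] yaw 0.0329 q6 1.7052 F [-0.8   1.41  6.04] T [ 0.203  0.158 -0.179] grip 0.126
t 8.85 pos [0.5187 0.2004 0.0706] yaw 0.0529 q6 1.6852 F [-0.02  1.93  5.37] T [ 0.148  0.066 -0.173] grip 0.122
t 9.05 pos [0.5187 0.2004 0.0706] yaw 0.0729 q6 1.6653 F [-0.54  0.67  5.28] T [ 0.142  0.068 -0.183] grip 0.122
```

Converted, -0.02 rad is -0.0127.

```bash
echo '[0, 0, 0, -0.0127, 0, 0, 0, 0, 0, 0]' | python3 -m crank >/dev/null; python3 t.py;echo '[0, 0, 0, 0.035, 0, 0, 0, 0, 0.035, 0, 0, 0, 0, 0.035, 0, 0, 0, 0, 0.035, 0, 0, 0, 0, 0.035, 0]' | python3 -m crank>/dev/null; echo '[0, 0, 0, 0, 0, 0, 0, -0.2, 0, 0, 0, 0, -0.4, 0, 0, 0, 0, -0.5, 0, 0, 0, 0, -0.5, 0, 0]' | python3 -m crank; python3 t.py; echo '[0, 0, -0.6, 0, 0, 0, 0, -0.6, 0, 0, 0, 0, 0, 0, 0, 0, 0, 0, 0, 0]' | python3 -m crank; python3 t.py
```

```text
t 9.25 pos [0.5187 0.2003 0.0706] yaw 0.0928 q6 1.6453 F [-0.61  0.54  5.08] T [ 0.119  0.072 -0.139] grip 0.124
time_s: 10.25
ee_pos: [0.5169, 0.1998, 0.1499]
ee_rot: [0.0, 0.996, -0.091, -0.001]
force: [0.3, -0.2, -2.7]
grip_width: 0.126
gripper_force: 60.3
t 10.25 pos [0.5169 0.1998 0.1499] yaw -0.1821 q6 1.9203 F [ 0.28 -0.17 -2.73] T [-0.006 -0.031 -0.006] grip 0.126
time_s: 10.65
ee_pos: [0.5175, 0.2, 0.2093]
ee_rot: [-0.0, 0.996, -0.091, 0.0]
force: [-0.8, -0.1, -4.2]
grip_width: 0.128
gripper_force: 60.4
t 10.65 pos [0.5175 0.2    0.2093] yaw -0.1821 q6 1.9204 F [-0.77 -0.08 -4.25] T [-0.009 -0.032 -0.048] grip 0.128
```

The anticlockwise torque, about 0.17 N m with a noise of 0.03, leaves only a thin margin over "firm". I'll reseat the switch by reversing the lift and confirm it.

Converted, 0.03 m is 0.6, 0.025 m is 0.5.

```bash
echo '[0, 0, 0.6, 0, 0, 0, 0, 0.6, 0, 0, 0, 0, 0.5, 0, 0, 0, 0, 0.3, 0, 0, 0, 0, 0, 0, 0]' | python3 -m crank>/dev/null; echo '[0, 0, 0, 0, 0, 0, 0, 0, 0, 0]' | python3 -m crank >/dev/null; python3 t.py; echo '[0, 0, 0.2, 0, 0, 0, 0, 0.1, 0, 0, 0, 0, 0, 0, 0]' | python3 -m crank >/dev/null; python3 t.py
```

```text
t 11.35 pos [0.5181 0.2    0.1097] yaw -0.1822 q6 1.9205 F [-0.64 -0.3  -3.07] T [-0.021  0.016  0.001] grip 0.127
t 11.65 pos [0.5173 0.1998 0.0935] yaw -0.1822 q6 1.9205 F [ 0.49  0.28 -4.63] T [ 0.034 -0.082  0.006] grip 0.127
```

Converted, 0.005 m is 0.1.

```bash
echo '[0, 0, 0.1, 0, 0, 0, 0, 0, 0, 0, 0, 0, 0, 0, 0]' | python3 -m crank >/dev/null; python3 t.py; echo '[0, 0, 0.1, 0, 0, 0, 0, 0, 0, 0]' | python3 -m crank >/dev/null; python3 t.py
```

```text
t 11.95 pos [0.5176 0.1999 0.0892] yaw -0.1821 q6 1.9205 F [ 0.31  0.81 -3.  ] T [-0.03  -0.003 -0.009] grip 0.127
t 12.15 pos [0.5173 0.1998 0.0837] yaw -0.1822 q6 1.9205 F [-0.16  0.08 -3.14] T [-0.05  -0.003 -0.008] grip 0.125
```

Converted, 0.01 m is 0.2, 0.005 m is 0.1.

```bash
echo '[0, 0, 0.2, 0, 0, 0, 0, 0.1, 0, 0, 0, 0, 0, 0, 0, 0, 0, 0, 0, 0]' | python3 -m crank >/dev/null; python3 t.py; echo '[0, 0, 0, 0.0318, 0, 0, 0, 0, 0.0318, 0, 0, 0, 0, 0.0318, 0, 0, 0, 0, 0.0318, 0, 0, 0, 0, 0.0255, 0]' | python3 -m crank >/dev/null;  echo '[0, 0, 0, 0.0127, 0, 0, 0, 0, 0, 0]' | python3 -m crank >/dev/null; python3 t.py; echo '[0, 0, 0, 0.0127, 0, 0, 0, 0, 0, 0]' | python3 -m crank >/dev/null; python3 t.py
```

```text
t 12.55 pos [0.5178 0.1999 0.0705] yaw -0.182 q6 1.9205 F [-3.71 -1.8  11.5 ] T [-0.177  0.722  0.017] grip 0.124
t 13.25 pos [0.5176 0.1996 0.0705] yaw -0.4419 q6 2.1807 F [-4.79 -2.99 10.2 ] T [-0.417  0.72   0.243] grip 0.125
t 13.45 pos [0.5179 0.1997 0.0705] yaw -0.462 q6 2.2007 F [-3.78 -1.91 10.61] T [-0.29   0.611  0.147] grip 0.126
```

Converted, 0.03 rad is 0.0191.

```bash
echo '[0, 0, 0, 0.0191, 0, 0, 0, 0, 0, 0]' | python3 -m crank >/dev/null; python3 t.py; echo '[0, 0, 0, -0.0446, 0, 0, 0, 0, -0.0509, 0, 0, 0, 0, -0.0509, 0, 0, 0, 0, -0.0509, 0, 0, 0, 0, -0.0509, 0]' | python3 -m crank >/dev/null;  echo '[0, 0, 0, -0.0509, 0, 0, 0, 0, -0.0382, 0, 0, 0, 0, -0.0191, 0, 0, 0, 0, 0, 0]' | python3 -m crank >/dev/null; python3 t.py; echo '[0, 0, 0, -0.0127, 0, 0, 0, 0, 0, 0]' | python3 -m crank >/dev/null; python3 t.py; echo '[0, 0, 0, -0.0127, 0, 0, 0, 0, 0, 0]' | python3 -m crank >/dev/null; python3 t.py
```

```text
t 13.65 pos [0.518  0.1997 0.0705] yaw -0.4921 q6 2.2309 F [-3.76 -2.01  9.65] T [-0.309  0.567  0.281] grip 0.128
t 14.55 pos [0.5185 0.2004 0.0705] yaw 0.0682 q6 1.67 F [-1.73  0.27  8.28] T [ 0.129  0.383 -0.181] grip 0.126
t 14.75 pos [0.5186 0.2004 0.0705] yaw 0.0878 q6 1.6503 F [-2.86  0.9   8.55] T [ 0.133  0.344 -0.241] grip 0.125
t 14.95 pos [0.5187 0.2004 0.0705] yaw 0.1077 q6 1.6303 F [-2.12  0.74  7.71] T [ 0.138  0.271 -0.211] grip 0.126
```

Now firm both ways (0.28 and 0.24 N m) with about 0.4 rad of total loose play, so the left switch is worn. Lifting it to the tray.

Converted, 0.058 rad is 0.0369.

```bash
echo '[0, 0, 0, 0.0369, 0, 0, 0, 0, 0.0369, 0, 0, 0, 0, 0.0369, 0, 0, 0, 0, 0.0369, 0, 0, 0, 0, 0.0369, 0]' | python3 -m crank>/dev/null; echo '[0, 0, 0, 0, 0, 0, 0, -0.2, 0, 0, 0, 0, -0.4, 0, 0, 0, 0, -0.5, 0, 0, 0, 0, -0.5, 0, 0]' | python3 -m crank>/dev/null;  echo '[0, 0, -0.6, 0, 0, 0, 0, -0.6, 0, 0, 0.12, 0.5, 0, 0, 0, 0.226, 0.894, 0, 0, 0, 0.226, 0.894, 0, 0, 0]' | python3 -m crank>/dev/null; python3 t.py;echo '[0.226, 0.894, 0, 0, 0, 0.226, 0.894, 0, 0, 0, 0.226, 0.894, 0, 0, 0, 0.226, 0.894, 0, 0, 0, 0.226, 0.894, 0, 0, 0]' | python3 -m crank>/dev/null;echo '[0.226, 0.894, 0, 0, 0, 0.226, 0.894, 0, 0, 0, 0.226, 0.894, 0, 0, 0, 0.12, 0.4, 0, 0, 0, 0, 0, 0, 0, 0]' | python3 -m crank>/dev/null; python3 t.py
python3 - <<'E'
from h import *
m=arm.camera_model("wrist"); im=arm.get_image("wrist"); cv2.imwrite("pics/w4.png",im[:,:,::-1])
blobs(reds(im),.04,"wrist",1500,m)
m=arm.camera_model("top"); im=arm.get_image("top"); np.save("pics/top2.npy",im)
E
python3 t.py
```

```text
t 16.45 pos [0.5248 0.0817 0.2095] yaw -0.1796 q6 1.6947 F [ 1.5  -1.28 -3.49] T [-0.018 -0.058  0.055] grip 0.124
t 17.45 pos [ 0.5509 -0.3103  0.2083] yaw -0.1861 q6 1.0685 F [-0.59  0.47 -3.17] T [-0.008  0.039 -0.008] grip 0.124
wrist px [258. 256.] area 2669.0 xy mm 435.7 -291.8 size [ 42.9 168.4] ang 82.6
wrist px [287. 162.] area 3160.0 xy mm 541.8 -348.4 size [223.9 114.6] ang 30.6
wrist px [435. 132.] area 10394.0 xy mm 548.7 -491.9 size [108.9 111.5] ang 68.7
t 17.55 pos [ 0.551  -0.3065  0.2085] yaw -0.1833 q6 1.0694 F [ 0.15  0.38 -3.41] T [ 0.019  0.023 -0.008] grip 0.129
```

View pics/w4.png

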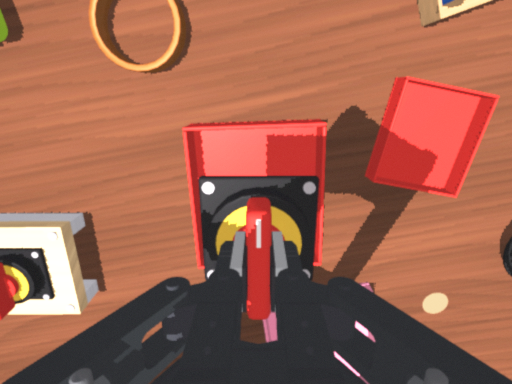

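The wrist view shows the held switch hanging level over the large red tray, with the tray's far rim corners at about (184,127) and (327,121). The small red tray is at the right (435,135).

Run:
```python
from h import *
a=ray("wrist",(184,127),.04)[:2];b=ray("wrist",(327,121),.04)[:2]
y=(a-b);L=np.linalg.norm(y);y/=L;x=np.array([y[1],-y[0]])
print("rim width",L,"yaw",np.arctan2(x[1],x[0]))
c=(a+b)/2-x*.085; print("tray centre",c,"place",c+.037*x)
```

```text
rim width 0.14805204919724835 yaw -0.14154766331169366
tray centre [ 0.5140144  -0.30004345] place [ 0.55064436 -0.30526324]
```

Rim width is 148 mm (expected 150) and the centre agrees with the top view. Lowering in place.

Converted, 0.035 m is 0.7, 0.03 m is 0.6, 0.02 rad is 0.0127.

```bash
echo '[0, 0, 0.6, 0.0127, 0, 0, 0, 0.7, 0.0127, 0, 0, 0, 0.7, 0, 0, 0, 0, 0.5, 0, 0, 0, 0, 0.3, 0, 0]' | python3 -m crank>/dev/null; echo '[0, 0, 0.16, 0, 0, 0, 0, 0, 0, 0, 0, 0, 0, 0, 0]' | python3 -m crank>/dev/null; python3 t.py; echo '[0, 0, 0.08, 0, 0, 0, 0, 0.06, 0, 0, 0, 0, 0, 0, 0]' | python3 -m crank>/dev/null; python3 t.py
```

```text
t 18.35 pos [ 0.5522 -0.3063  0.0623] yaw -0.2214 q6 1.1092 F [ 0.96 -0.47 -2.99] T [-0.001 -0.056 -0.11 ] grip 0.125
t 18.65 pos [ 0.5514 -0.3065  0.0543] yaw -0.2223 q6 1.1091 F [-0.72 -0.17 -2.36] T [-0.026 -0.056  0.038] grip 0.124
```

Converted, 0.001 m is 0.02.

```bash
echo '[0, 0, 0.02, 0, 0, 0, 0, 0.02, 0, 0, 0, 0, 0, 0, 0]' | python3 -m crank>/dev/null; python3 t.py; echo '[0, 0, 0, 0, 0.3, 0, 0, 0, 0, 0.5, 0, 0, 0, 0, 0.5]' | python3 -m crank>/dev/null; python3 t.py; echo '[0, 0, -0.4, 0, 0.5, 0, 0, -0.8, 0, 0.5, 0, 0, -1, 0, 0.5, 0, 0, -0.6, 0, 0.5, 0, 0, 0, 0, 0.5]' | python3 -m crank>/dev/null; python3 t.py
python3 - <<'E'
from h import *
im=arm.get_image("wrist"); cv2.imwrite("pics/w5.png",im[:,:,::-1])
E
```

```text
t 18.95 pos [ 0.5516 -0.3068  0.0536] yaw -0.2223 q6 1.1092 F [-2.66  1.37  5.05] T [ 0.288  0.433 -0.026] grip 0.125
t 19.25 pos [ 0.5518 -0.3068  0.0525] yaw -0.2223 q6 1.1092 F [ 0.37 -1.02  0.43] T [ 0.028  0.016 -0.015] grip 0.501
t 19.75 pos [ 0.5541 -0.3086  0.1985] yaw -0.2222 q6 1.1092 F [ 0.5   1.09 -0.18] T [ 0.005 -0.034 -0.012] grip 0.496
```

View pics/w5.png

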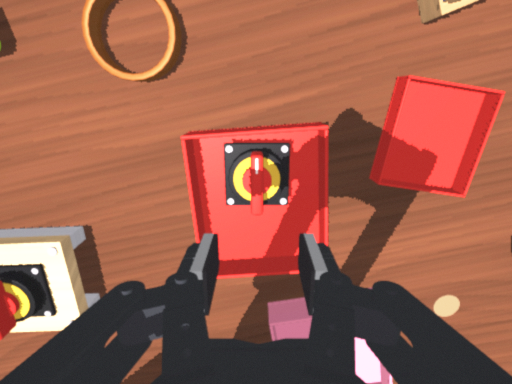

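The switch stands upright in the large red tray at (257,175), clear of the walls. Next, the middle switch.

Converted, -0.043 m is -0.86, -0.0138 m is -0.276, -0.041 rad is -0.0261.

```bash
echo '[0, 0, 0, -0.0261, 0.5, -0.276, -0.86, 0, 0, 0.5, -0.276, -0.86, 0, 0, 0.5, -0.276, -0.86, 0, 0, 0.5, -0.276, -0.86, 0, 0, 0.5]' | python3 -m crank>/dev/null; echo '[-0.276, -0.86, 0, 0, 0.5, -0.276, -0.86, 0, 0, 0.5, -0.276, -0.86, 0, 0, 0.5, -0.276, -0.86, 0.2, 0, 0.5, -0.276, -0.86, 0.6, 0, 0.5]' | python3 -m crank>/dev/null;  echo '[0, 0, 0, 0, 0.5, 0, 0, 0, 0, 0.5, 0, 0, 0, 0, 0.5, 0, 0, 0, 0, 0.5]' | python3 -m crank>/dev/null; python3 t.py
python3 - <<'E'
from h import *
m=arm.camera_model("wrist");im=arm.get_image("wrist"); cv2.imwrite("pics/w6.png",im[:,:,::-1])
k=reds(im); blobs(k,.0915,"wrist",300,m)
for P in ([.4993,.0967,.0915],[.4993+.0295,.0967-.0054,.0915],[.4993-.0295,.0967+.0054,.0915]): print(proj("wrist",P,m).round(1))
for r in range(150,262,8):
    c=np.flatnonzero(k[r,190:330])+190
    if len(c):print(r,c.min(),c.max(),end=' | ')
E
python3 t.py
```

```text
t 21.2 pos [0.5002 0.0918 0.1549] yaw -0.1829 q6 1.7158 F [ 0.63 -0.12  0.85] T [0.007 0.023 0.006] grip 0.5
wrist px [392. 205.] area 679.5 xy mm 479.6 -7.1 size [ 9.7 57.2] ang 79.5
wrist px [253. 203.] area 1322.5 xy mm 499.7 98.0 size [26.6 58. ] ang 64.2
[251.8 206.2]
[251.5 167.3]
[252.1 242. ]
166 246 246 | 174 244 258 | 182 244 259 | 190 238 266 | 198 235 269 | 206 236 268 | 214 244 261 | 222 245 259 | 230 245 258 | 238 246 258 | t 21.25 pos [0.5003 0.0917 0.155 ] yaw -0.1831 q6 1.7159 F [-0.86 -0.06  0.09] T [-0.024 -0.001  0.043] grip 0.499
```

Converted, 0.028 m is 0.56, -0.0047 m is -0.094, -0.001 rad is -0.0006.

```bash
echo '[-0.038, -0.094, 0.2, -0.0006, 0.5, 0, 0, 0.56, 0, 0.5, 0, 0, 0.56, 0, 0.5, 0, 0, 0.28, 0, 0.5, 0, 0, 0, 0, 0.5]' | python3 -m crank>/dev/null; echo '[0, 0, 0, 0, 0.5, 0, 0, 0, 0, 0.5]' | python3 -m crank>/dev/null; python3 t.py
```

```text
t 21.95 pos [0.4994 0.0978 0.0756] yaw -0.1806 q6 1.7252 F [-0.58 -0.29  1.  ] T [-0.069 -0.018 -0.004] grip 0.5
```

Converted, 0.005 m is 0.1, 0.001 m is 0.02, 0.001 rad is 0.0006.

```bash
echo '[0, 0.02, 0.1, 0.0006, 0.5, 0, 0, 0, 0, 0.5, 0, 0, 0, 0, 0, 0, 0, 0, 0, 0, 0, 0, 0, 0, 0]' | python3 -m crank>/dev/null; echo '[0, 0, 0, 0, 0, 0, 0, 0, 0, 0]' | python3 -m crank>/dev/null; python3 t.py; echo '[0, 0, 0, 0.0127, 0, 0, 0, 0, 0.0127, 0, 0, 0, 0, 0, 0]' | python3 -m crank >/dev/null; python3 t.py;echo '[0, 0, 0, 0.0127, 0, 0, 0, 0, 0, 0]' | python3 -m crank>/dev/null; python3 t.py;echo '[0, 0, 0, 0.0127, 0, 0, 0, 0, 0, 0]' | python3 -m crank>/dev/null; python3 t.py
```

```text
t 22.65 pos [0.4985 0.0971 0.07  ] yaw -0.1812 q6 1.7242 F [-1.19  0.83  5.17] T [ 0.122  0.184 -0.009] grip 0.126
t 22.95 pos [0.4985 0.097  0.07  ] yaw -0.2218 q6 1.7649 F [-1.2   0.39  5.43] T [0.165 0.244 0.132] grip 0.123
t 23.15 pos [0.4986 0.097  0.07  ] yaw -0.2417 q6 1.7849 F [-1.7   0.12  5.05] T [0.096 0.191 0.142] grip 0.126
t 23.35 pos [0.4987 0.0969 0.07  ] yaw -0.2617 q6 1.8049 F [-0.86  0.67  4.79] T [0.076 0.14  0.189] grip 0.126
```

Converted, 0.02 rad is 0.0127.

```bash
echo '[0, 0, 0, 0.0127, 0, 0, 0, 0, 0, 0]' | python3 -m crank >/dev/null; python3 t.py;echo '[0, 0, 0, -0.0191, 0, 0, 0, 0, -0.0255, 0, 0, 0, 0, -0.0255, 0, 0, 0, 0, 0, 0]' | python3 -m crank>/dev/null; python3 t.py;echo '[0, 0, 0, -0.0191, 0, 0, 0, 0, -0.0191, 0, 0, 0, 0, 0, 0]' | python3 -m crank>/dev/null; python3 t.py;echo '[0, 0, 0, -0.0127, 0, 0, 0, 0, 0, 0]' | python3 -m crank>/dev/null; python3 t.py
```

```text
t 23.55 pos [0.4987 0.0969 0.07  ] yaw -0.2816 q6 1.8248 F [-0.46  0.29  5.21] T [0.057 0.202 0.244] grip 0.131
t 23.95 pos [0.4987 0.097  0.07  ] yaw -0.1709 q6 1.7137 F [-1.65  1.23  5.51] T [ 0.017  0.168 -0.171] grip 0.124
t 24.25 pos [0.4988 0.0969 0.07  ] yaw -0.1103 q6 1.6531 F [ 0.17 -0.07  4.88] T [ 0.029  0.044 -0.157] grip 0.125
t 24.45 pos [0.4989 0.097  0.07  ] yaw -0.0907 q6 1.6335 F [-0.11  0.08  5.1 ] T [ 0.027  0.039 -0.219] grip 0.127
```

Middle: firm at once both ways (sound). One more anticlockwise step, then centre, release and go to the right switch.

Converted, -0.02 rad is -0.0127.

```bash
echo '[0, 0, 0, -0.0127, 0, 0, 0, 0, 0, 0]' | python3 -m crank >/dev/null; python3 t.py;echo '[0, 0, 0, 0.0255, 0, 0, 0, 0, 0.0191, 0, 0, 0, 0, 0.0159, 0, 0, 0, 0, 0.0095, 0, 0, 0, 0, 0, 0]' | python3 -m crank>/dev/null; python3 t.py;echo '[0, 0, 0, 0, 0.3, 0, 0, 0, 0, 0.5, 0, 0, 0, 0, 0.5, 0, 0, -0.5, 0, 0.5, 0, 0, -0.7, 0, 0.5]' | python3 -m crank>/dev/null; echo '[0, 0, -0.4, 0, 0.5, 0, 0.7, 0, 0, 0.5, 0, 0.7, 0, 0, 0.5, 0, 0.7, 0, 0, 0.5, 0, 0, 0, 0, 0.5]' | python3 -m crank>/dev/null; echo '[0, 0, 0, 0, 0.5, 0, 0, 0, 0, 0.5, 0, 0, 0, 0, 0.5]' | python3 -m crank>/dev/null; python3 t.py
python3 - <<'E'
from h import *
m=arm.camera_model("wrist");im=arm.get_image("wrist"); cv2.imwrite("pics/w7.png",im[:,:,::-1])
k=reds(im); blobs(k,.0915,"wrist",300,m)
for P in ([.4803,-.0066,.0915],[.4803+.0295,-.0066-.0054,.0915],[.4803-.0295,-.0066+.0054,.0915]): print(proj("wrist",P,m).round(1))
for r in range(150,262,8):
    c=np.flatnonzero(k[r,190:330])+190
    if len(c):print(r,c.min(),c.max(),end=' | ')
E
python3 t.py
```

```text
t 24.65 pos [0.4988 0.0969 0.07  ] yaw -0.0708 q6 1.6136 F [-0.07  0.26  5.16] T [ 0.041  0.166 -0.282] grip 0.121
t 25.15 pos [0.4987 0.0968 0.07  ] yaw -0.1808 q6 1.7239 F [-1.35 -0.27  5.37] T [-0.07   0.149  0.085] grip 0.126
t 26.45 pos [ 0.4795 -0.0054  0.1495] yaw -0.1799 q6 1.506 F [-0.33 -0.23 -0.32] T [ 0.016 -0.003 -0.036] grip 0.502
wrist px [117. 203.] area 1106.0 xy mm 498.9 95.7 size [12.1 58.6] ang 80.0
wrist px [261. 202.] area 1408.0 xy mm 481.0 -5.4 size [26.5 58.6] ang 64.4
wrist px [497.  99.] area 4808.0 xy mm 522.5 -165.9 size [119.6  29.8] ang 4.7
[259.5 205.2]
[259.6 165.1]
[259.4 241.9]
166 253 263 | 174 253 267 | 182 250 268 | 190 244 275 | 198 241 277 | 206 244 276 | 214 252 265 | 222 254 265 | 230 253 266 | 238 253 266 | t 26.5 pos [ 0.4795 -0.0054  0.1495] yaw -0.1797 q6 1.5059 F [-0.16 -0.21  0.8 ] T [ 0.068  0.026 -0.021] grip 0.5
```

Converted, 0.028 m is 0.56, 0.0011 m is 0.022, 0.001 rad is 0.0006.

```bash
echo '[0.02, 0.022, 0.2, 0.0006, 0.5, 0, 0, 0.56, 0, 0.5, 0, 0, 0.56, 0, 0.5, 0, 0, 0.27, 0, 0.5, 0, 0, 0, 0, 0.5]' | python3 -m crank>/dev/null; echo '[0, 0, 0, 0, 0.5, 0, 0, 0, 0, 0.5]' | python3 -m crank>/dev/null; python3 t.py
```

```text
t 27.2 pos [ 0.481  -0.0076  0.0709] yaw -0.1819 q6 1.5044 F [ 0.84  0.38 -0.27] T [ 0.002 -0.038 -0.055] grip 0.495
```

The manual's scale: shifts go in shares of 50 mm and turns go in shares of pi/2 rad. Converting my numbers, -0.0008 m is -0.016, 0.0005 m is 0.01.

```bash
echo '[0, -0.016, 0.01, 0, 0.5, 0, 0, 0, 0, 0.5, 0, 0, 0, 0, 0, 0, 0, 0, 0, 0, 0, 0, 0, 0, 0]' | python3 -m crank>/dev/null; echo '[0, 0, 0, 0, 0, 0, 0, 0, 0, 0]' | python3 -m crank>/dev/null; python3 t.py; echo '[0, 0, 0, 0.0127, 0, 0, 0, 0, 0.0127, 0, 0, 0, 0, 0, 0]' | python3 -m crank >/dev/null; python3 t.py;echo '[0, 0, 0, 0.0127, 0, 0, 0, 0, 0, 0]' | python3 -m crank>/dev/null; python3 t.py;echo '[0, 0, 0, 0.0127, 0, 0, 0, 0, 0, 0]' | python3 -m crank>/dev/null; python3 t.py
```

```text
t 27.9 pos [ 0.4805 -0.0067  0.07  ] yaw -0.1822 q6 1.5061 F [-0.79  1.2   5.4 ] T [ 0.207  0.251 -0.015] grip 0.122
t 28.2 pos [ 0.4805 -0.0068  0.0701] yaw -0.2225 q6 1.5465 F [-1.13  0.88  5.92] T [0.135 0.251 0.111] grip 0.127
t 28.4 pos [ 0.4805 -0.0068  0.0701] yaw -0.2423 q6 1.5664 F [-0.81  0.02  5.44] T [0.168 0.231 0.192] grip 0.13
t 28.6 pos [ 0.4806 -0.0069  0.07  ] yaw -0.2622 q6 1.5864 F [-1.97  0.42  5.22] T [0.108 0.166 0.197] grip 0.129
```

Also firm at once. Continuing the same way.

Converted, 0.02 rad is 0.0127.

```bash
echo '[0, 0, 0, 0.0127, 0, 0, 0, 0, 0, 0]' | python3 -m crank >/dev/null; python3 t.py;echo '[0, 0, 0, -0.0191, 0, 0, 0, 0, -0.0255, 0, 0, 0, 0, -0.0255, 0, 0, 0, 0, 0, 0]' | python3 -m crank>/dev/null; python3 t.py;echo '[0, 0, 0, -0.0191, 0, 0, 0, 0, -0.0191, 0, 0, 0, 0, 0, 0]' | python3 -m crank>/dev/null; python3 t.py;echo '[0, 0, 0, -0.0127, 0, 0, 0, 0, 0, 0]' | python3 -m crank>/dev/null; python3 t.py;echo '[0, 0, 0, -0.0127, 0, 0, 0, 0, 0, 0]' | python3 -m crank>/dev/null; python3 t.py
```

```text
t 28.8 pos [ 0.4806 -0.0069  0.07  ] yaw -0.282 q6 1.6062 F [-0.09  0.55  4.99] T [0.046 0.18  0.189] grip 0.125
t 29.2 pos [ 0.4807 -0.0068  0.0701] yaw -0.1715 q6 1.4952 F [-1.05  2.07  5.05] T [ 0.2    0.176 -0.126] grip 0.125
t 29.5 pos [ 0.4808 -0.0069  0.07  ] yaw -0.1113 q6 1.4351 F [-0.57 -0.02  5.92] T [ 0.144  0.109 -0.162] grip 0.129
t 29.7 pos [ 0.4808 -0.0069  0.0701] yaw -0.0919 q6 1.4155 F [-0.85  0.46  5.62] T [ 0.123  0.123 -0.23 ] grip 0.126
t 29.9 pos [ 0.4807 -0.0069  0.07  ] yaw -0.0719 q6 1.3956 F [-1.32  1.12  5.83] T [ 0.133  0.141 -0.29 ] grip 0.129
```

Converted, 0.04 rad is 0.0255.

```bash
echo '[0, 0, 0, 0.0255, 0, 0, 0, 0, 0.0191, 0, 0, 0, 0, 0.0159, 0, 0, 0, 0, 0.0064, 0, 0, 0, 0, 0, 0]' | python3 -m crank>/dev/null; python3 t.py;echo '[0, 0, 0, 0, 0.3, 0, 0, 0, 0, 0.5, 0, 0, 0, 0, 0.5, 0, 0, -0.5, 0, 0.5, 0, 0, -0.7, 0, 0.5]' | python3 -m crank>/dev/null; echo '[0, 0, -0.8, 0, 0.5, -0.4, 0, -0.8, 0, 0.5, -0.6, 0, -0.6, 0, 0.5, 0, 0, 0, 0, 0.5, 0, 0, 0, 0, 0.5]' | python3 -m crank>/dev/null; python3 t.py
python3 - <<'E'
from h import *
a=arm.get_image("side")[90:290,130:330]
b=arm.get_image("wrist")
v=np.hstack([cv2.resize(a,(384,384)),cv2.resize(b,(410,308)) if 0 else cv2.copyMakeBorder(cv2.resize(b,(410,308)),0,76,0,0,0)])
cv2.imwrite("pics/f.png",v[:,:,::-1])
E
```

```text
t 30.4 pos [ 0.4807 -0.007   0.0701] yaw -0.1769 q6 1.5009 F [-0.77 -0.58  5.98] T [-0.009  0.214  0.066] grip 0.121
t 31.4 pos [0.4313 0.002  0.2401] yaw -0.1772 q6 1.4928 F [ 0.58  0.63 -0.55] T [ 0.017  0.    -0.005] grip 0.5
```

View pics/f.png

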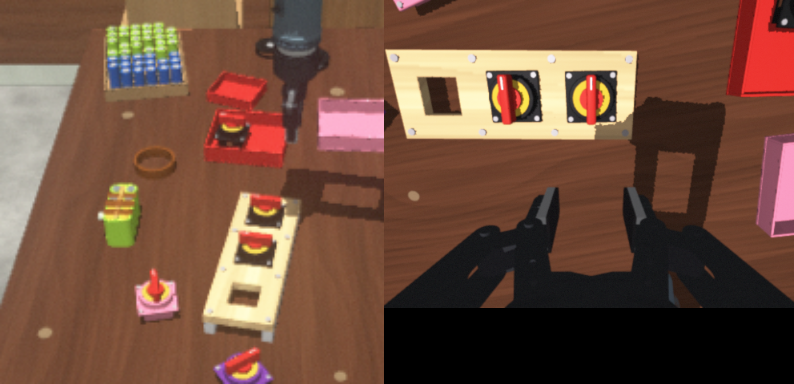

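The left cutout is empty at (438,95). The middle (513,97) and right (591,97) switches are seated, and the worn one stands upright in the large red tray (233,127). The bystanders in this view are unmoved.

```bash
python3 -c "
from workcell import arm; print(arm.finish_job())"
```

```text
the job is handed in; nothing more can be done
None
```

The left switch is worn (about 0.2 rad of loose play each way) and now stands upright in the red reject tray; the middle and right switches came up firm at once both ways and stay seated, and the job is handed in.

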